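Load a sleeve on the indexing fixture and hold the third stop

ROBOT

A 6-joint arm with a two-finger parallel gripper is mounted at the origin on the work surface. World frame = base frame: x ahead of the robot, y to its left, z up, the work surface at z = 0. Lengths are in m, angles in rad, forces in N, time in s.
With the tool pointing down it reaches from about 0.35 to 0.775 m from the base axis. Payload 5.5 kg.
Tool frame: the origin (TCP) lies midway between the tips of the shut fingers; the grasp point (between the pads) lies 19 mm behind it; z points along the fingers, y is the line along which they close (so a half turn about z gives the same grasp; the last joint's range is limited). The gripper opens to 85 mm and grips with 20 to 120 N. Pads are 22 mm wide; open, the fingers measure 114 mm over their backs; the gripper's body (76 mm by 85 mm) begins 54 mm behind the grasp point. The pads swing forward as they close: fully open they stand 13 mm farther back than shut.
Start: joints at [-1.28, 0.313, 0.046, 1.304, 0, 1.431], TCP at [0.24, -0.523, 0.231] pointing down, gripper open.
Joint ranges: [-2.76, 2.76], [-0.86, 1.69], [-1.03, 1.26], [-2.2, 2.34], [-1.47, 1.5], [-3.14, 3.14]. Speed limits (rad/s): [2.57, 2.57, 3.14, 3.14, 3.14, 3.14].

INTERFACE

Orientations are given as a unit quaternion [w, x, y, z].
In Python, from workcell import env gives the robot as it stands. The module is installed in compiled form; this text tells all that it offers.
- The arm moves only by the tool servo_tool, never from a script. Its argument "increments" is a list of rows, each an object of numbers: "grip": the closure, from 0 (fully open) to 1 (shut); "x", "y", "z": the shift along the tool's x, y, z in mm; "roll": the turn about the tool's z in degrees. In form: [{"grip": .., "x": .., "y": .., "z": .., "roll": ..}, ...]. A call has 1 to 5 rows; each row shifts and turns the commanded pose from where the row before left it, along the tool's axes as they then stand; what a row does not reach is not made up. A row lasts 1/12 s, in which the tool goes at most 41.7 mm and 7.16 degrees, less where a joint would pass 70% of its speed; a pose out of reach is approached as far as the arm can. A call is refused whole if a number of a shift passes 41.7 or a number of a turn 7.16, either way. A call with a gripper value outside its range is refused whole. The fingers move at their own pace and stop on an object; "grip_force" is the grip in N (left out, the last holds). Time passes only in rows, so rows that do not move let the fingers close. It gives the time, the measured TCP pose, the force, the opening and the grip force at its end, in the units of the state.
- env.get_state(): the state, without advancing time (a new reading comes with each control period).
- env.read_camera(name): name is "scene" or "side" or "wrist"; returns the picture (400x640x3 uint8, red, green, blue); there is no depth.
- env.get_calibration(name): a dict with "vertical_fov" (degrees; the focal length in pixels is half the picture's height over the tangent of half this angle, whatever the lens; pixels are square), "cx", "cy" (the principal point, pixels), "rvec" (rotation vector, rad) and "tvec" (3), from world to camera coordinates, as OpenCV has them; the wrist camera has in their place "tool_from_camera" (4x4, takes a point from camera to tool coordinates, whose origin is the TCP and whose axes are the flange's). Camera axes: x right, y down, z forward; pixel columns grow to the right and rows downward; lengths in m; the calibration is good to about 2 mm. A picture is of the moment at which its call begins: read the wrist's pose just before it. get_calibration takes no time and is no camera call.
- env.hand_in(): hands the job in; it is judged then, once.
The state is a dict: "clock": time; "joint_pos": joint angles; "qvel": joint speeds; "tau": joint torques, N m; "tcp_pos": TCP position; "orientation": TCP orientation; "wrist_force": force on the tool from outside, world axes, zero at the start; "ft_torque": the same for the moment, N m; "finger_gap": finger opening in m; "grip_force": force on a finger pad.
Only numpy, scipy, OpenCV 4.12 (cv2) and the standard library are available. Lean on these libraries where they do the work, as an engineer would, in place of code of your own. Each camera call takes 0.05 s, during which the arm holds its last target. There are 200 camera calls.

TASK

Slide the tall plain steel sleeve down over the upright arbor of the indexing fixture until it rests on the dividing plate, and let go of it. Then turn the fixture's index knob clockwise (seen from above) from home, counting three clicks, and finish while holding the knob in your grip at the third stop: it springs back if released. Leave the other parts on the bench where they are.

Things in the scene. Friction and masses are not known exactly. Their poses are not given: they have to be found in the camera images.
- sleeve_center (a point): centre (half-way up) of the tall plain steel sleeve: a tube of outer diameter 34, bore 23, 50 tall, about 0.19 kg, standing upright and loose on the bench; of the plain sleeves it is the tall one. z is its axis. (sizes in mm)
- arbor_tip (a point): top of the fixture's upright steel arbor: diameter 20, tapering over its top 9 to diameter 10. It stands 60 clear above the dividing plate and is fixed. z points up along it; x, y as the fixture's. (sizes in mm)
- seat (a point): point on the arbor's axis at the dividing plate's upper face, 60 below arbor_tip and 32 above the bench: the sleeve's lower end rests here. The plate is a dark disc of diameter 72, which turns with the knob, one to one. (sizes in mm)
- fixture: the indexing fixture: aluminium base plate 110 (x) x 250 (y) x 20, bolted down; origin at the centre of its underside, z up. The arbor stands at its y = +68, the knob at y = -68 on a grey pedestal 85 x 85, top 62 above the bench, engraved with six lines: home (the thickest) and stops 1 to 5. (sizes in mm)
- knob_grip (a point): centre of the bar grip of the index knob, black, 48 long (its x) x 14 thick (its y) x 32 high; the point lies on the knob's vertical axis, 88 above the bench, 136 from the arbor's axis; turns with the knob. At home its x lies along the fixture's x; its pointer is at its -x end. A skirt disc of diameter 52 is below it, top 72 above the bench. (sizes in mm)
- index_knob (a joint): knob angle, rad: 0 at home (hard stop, the start), growing clockwise seen from above; hard end at 2.0. A click stop every 0.4, so the third is at 1.2. A spring pulls it home with about 0.2 N m; the clicks add a ripple: resistance rises to 0.34 on leaving a stop, drops to 0.06 before the next, is 0.2 at a stop. Let go, it springs home.
- short_sleeve: short plain steel sleeve, a look-alike: outer diameter 34, bore 23, only 22 tall; origin at the centre of its underside; not to be used (mm)
- flanged_bush: steel bush with a flange of diameter 48 and 8 thick at its foot, body diameter 32, 38 tall, bore 19; origin at the centre of its underside; not to be used (mm)
- insert_block: aluminium mould insert 70 x 50 x 25 with two holes, lying on the bench; origin at the centre of its underside (mm)
- cap_screw: dark steel cap screw standing on its head (diameter 20), 47 tall; origin at the centre of its underside (mm)
- deburrer: hand deburring tool with a blue handle, like a screwdriver 160 long, lying on the bench; x axis along it to its tip (mm)
- battery: black drill battery pack 110 x 75, 63 tall; origin at the centre of its underside (mm)
There are look-alikes about, which are no part of the job. Leave any blue look-alike of the part that bears sleeve_center alone.

How it is judged:
On the way, in this order (a step that is already met when the one before it is completed fails the run):
1. the tall sleeve is on the arbor, resting on the dividing plate, let go of, with the knob still at home (horizontal distance between sleeve_center and seat below 0.0035 m and z of sleeve_center in the frame of seat between 0.021 and 0.029 m and angle between sleeve_center's own z axis and vertical below 0.12 rad and distance between the grasp point and sleeve_center above 0.05 m and value of joint index_knob below 0.2 rad), for 0.2 s.
2. the knob is turned to its third stop, in the fingers (value of joint index_knob between 1.08 and 1.32 rad and contact force between the fingers and index_knob above 1 N), for 0.2 s.
At the end, for the whole second after the job is handed in: The fingers hold the knob's bar grip (over 1 N) with the knob still, within 0.12 rad of its third stop (1.2 rad), while the tall sleeve rests upright on the dividing plate over the arbor (within 3.5 mm of its axis and 4 mm of its seated height) (all of step 2 and horizontal distance between sleeve_center and seat below 0.0035 m and z of sleeve_center in the frame of seat between 0.021 and 0.029 m and angle between sleeve_center's own z axis and vertical below 0.12 rad and velocity of joint index_knob between -0.1 and 0.1 rad/s); the arm keeps its last pose, push and grip.
It fails at once if one of the other parts on the bench is moved by more than 30 mm (distance of any of short_sleeve, flanged_bush, insert_block, cap_screw, deburrer, battery from where it was at the start of the episode above 0.03 m).
It also fails if it takes over 69 s, if anything falls off the work surface, if the arm or the gripper's body presses on something with over 40 N, if the wrist force passes 120 N, or if a joint passes its speed limit or range.

## Working session

There is one attempt and no reset: what is moved stays moved. The work goes in short steps, Python scripts to look and compute and a tool call to move; the robot and the scene stay as the last step left them, time stands still between calls to the robot, and variables do not carry over. Pictures are saved under pics/ and viewed, at most 10 in all, crops included, and the job is handed in when it is done.

Besides the shell and the picture viewer there is one more tool, called after "Emit:" in YAML: its name, and indented under it one key for each argument. servo_tool: Moves the arm, as the interface text tells. Its arguments: {"type":"object","properties":{"increments":{"type":"array"},"grip_force":{"type":"number"}},"required":["increments"]}

```bash
mkdir -p pics
cat > h.py <<'E'
import numpy as np, cv2
from scipy.spatial.transform import Rotation as R
from workcell import env
def cal(n,s=None):
    c=env.get_calibration(n); f=200/np.tan(np.radians(c["vertical_fov"])/2)
    K=np.array([[f,0,c["cx"]],[0,f,c["cy"]],[0,0,1.]])
    if n=="wrist":
        s=s or env.get_state(); q=s["orientation"]
        T=np.eye(4); T[:3,:3]=R.from_quat([q[1],q[2],q[3],q[0]]).as_matrix(); T[:3,3]=s["tcp_pos"]
        M=np.linalg.inv(T@np.array(c["tool_from_camera"]))
    else:
        M=np.eye(4); M[:3,:3]=cv2.Rodrigues(np.array(c["rvec"],float))[0]; M[:3,3]=np.ravel(c["tvec"])
    return K,M
def ray(C,u,v):
    K,M=C; d=M[:3,:3].T@np.linalg.inv(K)@[u,v,1]; return -M[:3,:3].T@M[:3,3],d/np.linalg.norm(d)
def onz(C,u,v,z):
    o,d=ray(C,u,v); return o+d*(z-o[2])/d[2]
def proj(C,P):
    K,M=C; p=K@(M[:3,:3]@np.array(P,float)+M[:3,3]); return p[:2]/p[2]
def tri(L):
    A=0;b=0
    for C,u,v in L:
        o,d=ray(C,u,v); Q=np.eye(3)-np.outer(d,d); A=A+Q; b=b+Q@o
    return np.linalg.solve(A,b)
def shot(n,name):
    s=env.get_state(); im=env.read_camera(n)[:,:,::-1].copy(); cv2.imwrite(f"pics/{name}.png",im); return im,cal(n,s)
E
python3 - <<'E'
from h import *
for n in("scene","side","wrist"):
    im,C=shot(n,n+"0"); c=env.get_calibration(n); print(n,c["vertical_fov"],c["cx"],c["cy"],{k:v for k,v in c.items() if k not in("vertical_fov","cx","cy")})
s=env.get_state();print(s)
E
```

```text
scene 52.961882426275324 324.2667634631859 198.0861323544693 {'rvec': array([ 0.77310512,  2.60425633, -1.08480159]), 'tvec': array([ 0.49794159, -0.14009236,  1.20790681])}
side 51.90300981273915 313.64050724172665 201.46777765667778 {'rvec': array([ 0.35694263, -2.75243434,  1.20091969]), 'tvec': array([0.52654286, 0.16853153, 0.89335956])}
wrist 70.75318020847924 316.0457998423645 201.24845522575427 {'tool_from_camera': array([[-8.46858063e-04, -9.45277259e-01, -3.26267047e-01,
         8.37789286e-02],
       [ 9.99999094e-01, -1.14180196e-03,  7.12490385e-04,
        -6.07949329e-05],
       [-1.04603331e-03, -3.26266148e-01,  9.45277370e-01,
        -1.43140263e-01],
       [ 0.00000000e+00,  0.00000000e+00,  0.00000000e+00,
         1.00000000e+00]])}
{'clock': 0.15, 'joint_pos': array([-1.27962730e+00,  3.13856417e-01,  4.52459392e-02,  1.30361758e+00,
       -8.85079329e-06,  1.43119725e+00]), 'qvel': array([ 0.00035522, -0.00089904,  0.00205196, -0.00080395,  0.00048878,
        0.00032476]), 'tau': array([ 2.53260558e-03, -4.81066346e+01,  2.98814642e+01,  1.39522995e-02,
       -4.22198741e-05, -6.75813538e-08]), 'tcp_pos': array([ 0.23997902, -0.52210098,  0.23059995]), 'orientation': array([-7.13475651e-04,  9.76894134e-01,  2.13722573e-01, -5.86126220e-05]), 'wrist_force': array([ 0.05801937, -0.0093506 , -0.28926137]), 'ft_torque': array([ 0.05934881,  0.00752032, -0.05364603]), 'grip_force': 0.0, 'finger_gap': 0.08515297026707022}
```

View pics/scene0.png

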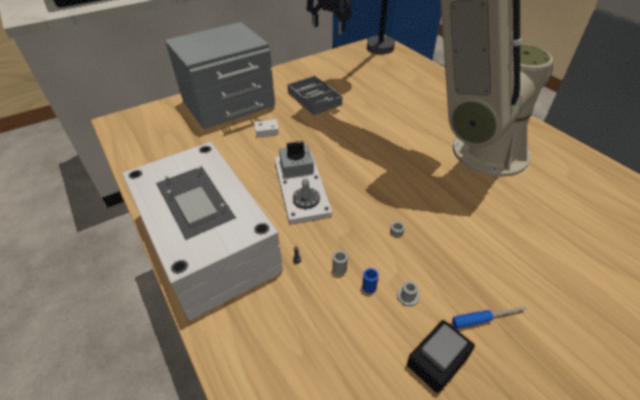

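View pics/side0.png

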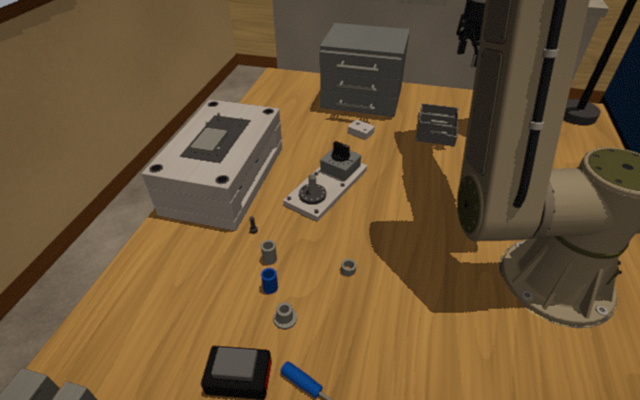

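The scene view shows the fixture at (303,185), arbor (306,183) and knob (296,150). Candidates for the sleeve:
- grey tall tube at (340,263)
- blue tube at (371,281), a blue look-alike
- short sleeve at (397,229)
- flanged bush at (409,293)

In the side view these are at (269,252), (270,280), (348,267) and (285,315). I choose the grey tall one and check it in a crop.

Run:
```python
from h import *
a=cv2.imread("pics/scene0.png");b=cv2.imread("pics/side0.png")
def cr(im,x,y,w,h,k): return cv2.resize(im[y:y+h,x:x+w],None,fx=k,fy=k,interpolation=cv2.INTER_CUBIC)
# each tile 400x280 : 80x56 px *5 ; 
t=[cr(a,300,240,80,56,5),cr(b,230,235,80,56,5),cr(a,263,135,80,56*3//2,5)[:300],cr(b,285,135,80,60,5)]
cv2.imwrite("pics/crop0.png",np.vstack([np.hstack([t[0],t[1]]),np.hstack([t[2],t[3]])]))
A=cal("scene");B=cal("side")
for n,p,q in[("sleeve mid",(340,263),(269,253)),("arbor tip",(306,181),(312,177)),("knob top",(296,146),(341,145)),("block",(266,128),(361,129))]:
    P=tri([(A,*p),(B,*q)]);print(n,P.round(4),proj(A,P)-p,proj(B,P)-q)
for n,p,z in[("sleeve top",(340,255),.05),("short",(397,226),.022),("bush",(409,287),.038),("bluetop",(371,273),.05)]: print(n,onz(A,*p,z).round(4))
```

```text
sleeve mid [0.6207 0.1056 0.0247] [0.03765613 0.12696604] [ 0.05196682 -0.11905812]
arbor tip [ 0.5773 -0.1073  0.0855] [0.05102363 0.21622136] [ 0.07054443 -0.20751959]
knob top [ 0.5327 -0.2335  0.0991] [-0.28072386 -1.41421691] [-0.44657996  1.37290357]
block [ 0.5137 -0.4642  0.0114] [-0.05393156 -0.25883306] [-0.07646483  0.25165894]
sleeve top [0.6195 0.1026 0.05  ]
short [0.4423 0.0891 0.022 ]
bush [0.5413 0.2407 0.038 ]
bluetop [0.5917 0.1765 0.05  ]
```

View pics/crop0.png

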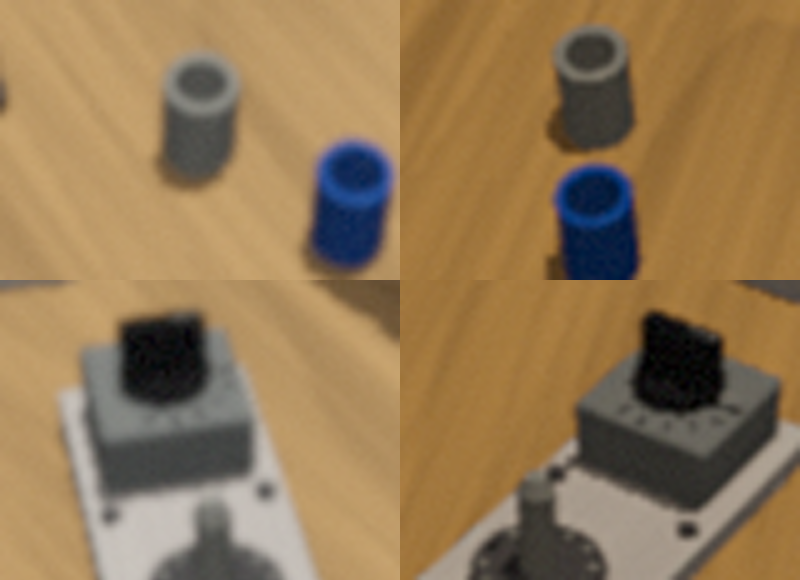

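Emit:
servo_tool:
  increments:
    - {"grip": 0, "roll": -7.1}
    - {"grip": 0, "roll": -7.1}
    - {"grip": 0, "roll": -7.1}
    - {"grip": 0, "roll": -7.1}
    - {"grip": 0, "roll": -7.1}

```text
invalid input at $.increments[0]: expected keys grip, x, y, z, roll
```

Emit:
servo_tool:
  increments:
    - {"grip": 0, "roll": -7.1}
    - {"grip": 0, "roll": -7.1}
    - {"grip": 0, "roll": -7.1}
    - {"grip": 0, "roll": -7.1}
    - {"grip": 0, "roll": -7.1}

```text
invalid input at $.increments[0]: expected keys grip, x, y, z, roll
```

Emit:
servo_tool:
  increments:
    - {"grip": 0, "roll": -7.1}
    - {"grip": 0, "roll": -7.1}
    - {"grip": 0}
    - {"grip": 0}

```text
invalid input at $.increments[0]: expected keys grip, x, y, z, roll
```

```bash
cat >> h.py <<'E'
def to(x,y,z=None,yaw=None):
    "tool shifts (mm) and roll (deg) from measured pose to world target"
    s=env.get_state();q=s["orientation"];r=R.from_quat([q[1],q[2],q[3],q[0]]).as_matrix();p=np.array(s["tcp_pos"])
    d=r.T@(np.array([x,y,p[2] if z is None else z])-p)*1000
    ps=np.degrees(np.arctan2(r[1,0],r[0,0]))
    print("t",round(s["clock"],2),"tcp",p.round(4),"yaw",ps.round(2),"tilt",np.degrees(np.arccos(-r[2,2])).round(2),"shift",d.round(1),"dist",np.linalg.norm(d).round(1),"roll",None if yaw is None else ((ps-yaw+180)%360-180).round(2),"F",np.round(s["wrist_force"],1),"gap",round(s["finger_gap"],4),"gf",round(s["grip_force"],1))
E
python3 - <<'E'
from h import *
to(.62,.104,.15,111)
A=cal("scene");B=cal("side")
print("capscrew",tri([(A,297,254),(B,253,226)]), "box corner",tri([(A,270,232),(B,234,175+0)]),"box far",tri([(A,205,148),(B,281,112)]))
print("rim",tri([(A,340.2,256.8),(B,268.2,245.8)]))
E
```

```text
t 0.15 tcp [ 0.24   -0.5221  0.2306] yaw 24.68 tilt 0.08 shift [ 606.7 -410.1   81.3] dist 736.8 roll -86.32 F [ 0.1 -0.  -0.3] gap 0.0852 gf 0.0
capscrew [0.68764631 0.03211392 0.02252892] box corner [0.73637001 0.01029028 0.13429304] box far [ 0.74080329 -0.35320952  0.1021558 ]
rim [0.62081055 0.10524316 0.04796173]
```

Emit:
servo_tool:
  increments:
    - {"grip": 0, "x": 0, "y": 0, "z": 0, "roll": -7.1}
    - {"grip": 0, "x": 0, "y": 0, "z": 0, "roll": -7.1}
    - {"grip": 0, "x": 0, "y": 0, "z": 0, "roll": -7.1}
    - {"grip": 0, "x": 0, "y": 0, "z": 0, "roll": -7.1}
    - {"grip": 0, "x": 0, "y": 0, "z": 0, "roll": -7.1}

```text
clock: 0.57
tcp_pos: [0.24, -0.5223, 0.2309]
orientation: [-0.0, 0.864, 0.504, 0.0]
wrist_force: [0.4, 0.3, -0.4]
finger_gap: 0.0853
grip_force: 0.0
```

Emit:
servo_tool:
  increments:
    - {"grip": 0, "x": 0, "y": 0, "z": 0, "roll": -7.1}
    - {"grip": 0, "x": 0, "y": 0, "z": 0, "roll": -7.1}
    - {"grip": 0, "x": 0, "y": 0, "z": 0, "roll": -7.1}
    - {"grip": 0, "x": 0, "y": 0, "z": 0, "roll": -7.1}
    - {"grip": 0, "x": 0, "y": 0, "z": 0, "roll": -7.1}

```text
clock: 0.98
tcp_pos: [0.24, -0.5223, 0.2309]
orientation: [-0.0, 0.669, 0.743, 0.0]
wrist_force: [-0.1, 0.7, -0.7]
finger_gap: 0.0853
grip_force: 0.0
```

Emit:
servo_tool:
  increments:
    - {"grip": 0, "x": 0, "y": 0, "z": 0, "roll": -7.1}
    - {"grip": 0, "x": 0, "y": 0, "z": 0, "roll": -7.1}
    - {"grip": 0, "x": 0, "y": 0, "z": 0, "roll": 0}
    - {"grip": 0, "x": 0, "y": 0, "z": 0, "roll": 0}

```text
clock: 1.32
tcp_pos: [0.2401, -0.5223, 0.2311]
orientation: [-0.0, 0.576, 0.818, 0.0]
wrist_force: [0.7, 0.2, -0.1]
finger_gap: 0.0853
grip_force: 0.0
```

```bash
python3 -c "
from h import *
to(.62,.105,.15,111)"
```

```text
t 1.32 tcp [ 0.2401 -0.5223  0.2311] yaw 109.69 tilt 0.03 shift [462.7 569.   81.3] dist 737.9 roll -1.31 F [ 0.7  0.2 -0.1] gap 0.0853 gf 0.0
```

Emit:
servo_tool:
  increments:
    - {"grip": 0, "x": 23.1, "y": 28.4, "z": 0, "roll": -1.3}
    - {"grip": 0, "x": 23.1, "y": 28.4, "z": 0, "roll": 0}
    - {"grip": 0, "x": 23.1, "y": 28.4, "z": 0, "roll": 0}
    - {"grip": 0, "x": 23.1, "y": 28.4, "z": 0, "roll": 0}
    - {"grip": 0, "x": 23.1, "y": 28.4, "z": 0, "roll": 0}

```text
clock: 1.73
tcp_pos: [0.3319, -0.3624, 0.2312]
orientation: [0.0, 0.567, 0.824, 0.0]
wrist_force: [-0.1, 1.2, 0.3]
finger_gap: 0.0855
grip_force: 0.0
```

Emit:
servo_tool:
  increments:
    - {"grip": 0, "x": 23.1, "y": 28.4, "z": 0, "roll": 0}
    - {"grip": 0, "x": 23.1, "y": 28.4, "z": 0, "roll": 0}
    - {"grip": 0, "x": 23.1, "y": 28.4, "z": 0, "roll": 0}
    - {"grip": 0, "x": 23.1, "y": 28.4, "z": 0, "roll": 0}
    - {"grip": 0, "x": 23.1, "y": 28.4, "z": 0, "roll": 0}

```text
clock: 2.15
tcp_pos: [0.4227, -0.2032, 0.2314]
orientation: [0.0, 0.567, 0.824, -0.0]
wrist_force: [-0.1, -1.0, 0.2]
finger_gap: 0.0857
grip_force: 0.0
```

Emit:
servo_tool:
  increments:
    - {"grip": 0, "x": 23.1, "y": 28.4, "z": 0, "roll": 0}
    - {"grip": 0, "x": 23.1, "y": 28.4, "z": 0, "roll": 0}
    - {"grip": 0, "x": 23.1, "y": 28.4, "z": 0, "roll": 0}
    - {"grip": 0, "x": 23.1, "y": 28.4, "z": 0, "roll": 0}
    - {"grip": 0, "x": 23.1, "y": 28.4, "z": 0, "roll": 0}

```text
clock: 2.57
tcp_pos: [0.5134, -0.0441, 0.2314]
orientation: [0.0, 0.567, 0.824, -0.0]
wrist_force: [-0.1, -0.8, 0.3]
finger_gap: 0.0856
grip_force: 0.0
```

Emit:
servo_tool:
  increments:
    - {"grip": 0, "x": 23.1, "y": 28.4, "z": 16, "roll": 0}
    - {"grip": 0, "x": 23.1, "y": 28.4, "z": 16, "roll": 0}
    - {"grip": 0, "x": 23.1, "y": 28.4, "z": 16, "roll": 0}
    - {"grip": 0, "x": 23.1, "y": 28.4, "z": 16, "roll": 0}
    - {"grip": 0, "x": 23.1, "y": 28.4, "z": 16, "roll": 0}

```text
clock: 2.98
tcp_pos: [0.6041, 0.1149, 0.1504]
orientation: [0.0, 0.566, 0.824, -0.0]
wrist_force: [0.1, -0.6, -0.1]
finger_gap: 0.0853
grip_force: 0.0
```

Emit:
servo_tool:
  increments:
    - {"grip": 0, "x": 0, "y": 0, "z": 0, "roll": 0}
    - {"grip": 0, "x": 0, "y": 0, "z": 0, "roll": 0}
    - {"grip": 0, "x": 0, "y": 0, "z": 0, "roll": 0}

```text
clock: 3.23
tcp_pos: [0.6031, 0.1132, 0.1509]
orientation: [-0.0, 0.566, 0.825, -0.001]
wrist_force: [-0.6, -0.2, 0.2]
finger_gap: 0.0848
grip_force: 0.0
```

```bash
python3 -c "
from h import *
to(.62,.105,.15,111)
im,C=shot('wrist','w1'); print(proj(C,[.62,.105,.05]))"
```

```text
t 3.23 tcp [0.6031 0.1132 0.1509] yaw 111.11 tilt 0.07 shift [-13.7  12.8   0.9] dist 18.8 roll 0.11 F [-0.6 -0.2  0.2] gap 0.0848 gf 0.0
[330.38759501 214.79933009]
```

View pics/w1.png

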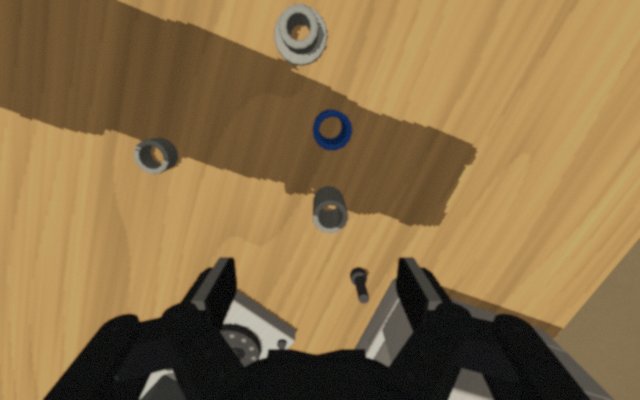

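The wrist view shows the grey sleeve's rim centred at about (330,216), matching the predicted (330,215). The blue ring is at (332,130), the bush at (300,35), the short sleeve at (155,155) and the cap screw at (360,282).

```bash
python3 -c "
from h import *
C=cal('wrist'); im=cv2.imread('pics/w1.png')
g=cv2.cvtColor(im,cv2.COLOR_BGR2HSV)
m=((g[:,:,1]<70)).astype(np.uint8)[185:240,305:360]
n,l,st,ce=cv2.connectedComponentsWithStats(m); print(st.tolist())
for v in (215,216,217): print(onz(C,330.3,v,.05).round(4))
P=onz(C,330.3,216,.05); to(P[0],P[1],.07,111)"
```

```text
[[0, 0, 55, 55, 1873], [8, 2, 34, 46, 1152]]
[0.6204 0.1039 0.05  ]
[0.6208 0.1029 0.05  ]
[0.6212 0.102  0.05  ]
t 3.28 tcp [0.6033 0.1125 0.1516] yaw 111.07 tilt 0.02 shift [-15.2  12.9  81.6] dist 84.0 roll 0.07 F [0.2 0.4 0.2] gap 0.0854 gf 0.0
```

Emit:
servo_tool:
  increments:
    - {"grip": 0, "x": -7.7, "y": 6.5, "z": 0, "roll": 0}
    - {"grip": 0, "x": -7.7, "y": 6.5, "z": 0, "roll": 0}
    - {"grip": 0, "x": 0, "y": 0, "z": 30, "roll": 0}
    - {"grip": 0, "x": 0, "y": 0, "z": 30, "roll": 0}
    - {"grip": 0, "x": 0, "y": 0, "z": 0, "roll": 0}

```text
clock: 3.7
tcp_pos: [0.6187, 0.1015, 0.0864]
orientation: [-0.003, 0.566, 0.824, -0.002]
wrist_force: [-1.2, 0.5, -0.7]
finger_gap: 0.085
grip_force: 0.0
```

```bash
python3 -c "
from h import *
to(.621,.1025,.012,111)
im,C=shot('wrist','w2'); print(proj(C,[.621,.1025,.05]))"
```

```text
t 3.7 tcp [0.6187 0.1015 0.0864] yaw 111.02 tilt 0.43 shift [-0.   3.1 74.4] dist 74.4 roll 0.02 F [-1.2  0.5 -0.7] gap 0.085 gf 0.0
[320.69051027 230.94502345]
```

View pics/w2.png

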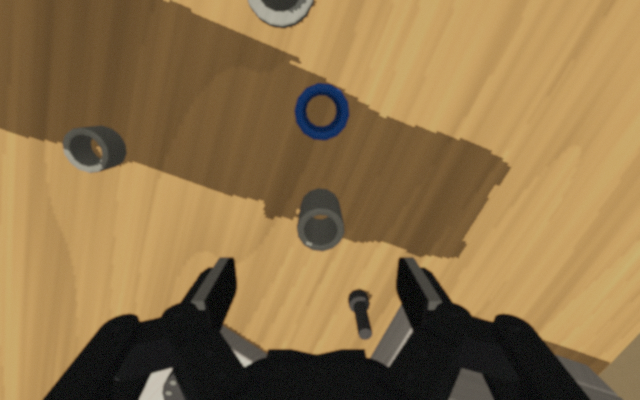

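The rim is centred at about (320.5,228), 3 px above the prediction of 231, so I correct x by +1.5 mm. The fingers straddle the sleeve clear of the neighbours.

Emit:
servo_tool:
  increments:
    - {"grip": 0, "x": 1.5, "y": 3, "z": 15, "roll": 0}
    - {"grip": 0, "x": 0, "y": 0, "z": 20, "roll": 0}
    - {"grip": 0, "x": 0, "y": 0, "z": 20, "roll": 0}
    - {"grip": 0, "x": 0, "y": 0, "z": 18, "roll": 0}
    - {"grip": 0, "x": 0, "y": 0, "z": 0, "roll": 0}
  grip_force: 50

```text
clock: 4.17
tcp_pos: [0.6225, 0.1051, 0.0169]
orientation: [-0.001, 0.566, 0.825, -0.001]
wrist_force: [-1.8, 0.3, -0.0]
finger_gap: 0.0849
grip_force: 0.0
```

Emit:
servo_tool:
  increments:
    - {"grip": 1, "x": 0, "y": 0, "z": 0, "roll": 0}
    - {"grip": 1, "x": 0, "y": 0, "z": 0, "roll": 0}
    - {"grip": 1, "x": 0, "y": 0, "z": 0, "roll": 0}
    - {"grip": 1, "x": 0, "y": 0, "z": 0, "roll": 0}
    - {"grip": 1, "x": 0, "y": 0, "z": 0, "roll": 0}

```text
clock: 4.58
tcp_pos: [0.6244, 0.1058, 0.0203]
orientation: [0.001, 0.565, 0.825, 0.001]
wrist_force: [-1.2, -0.3, 5.3]
finger_gap: 0.0326
grip_force: 49.1
```

Emit:
servo_tool:
  increments:
    - {"grip": 1, "x": 0, "y": 0, "z": 0, "roll": 0}
    - {"grip": 1, "x": 0, "y": 0, "z": 0, "roll": 0}
    - {"grip": 1, "x": 0, "y": 0, "z": 0, "roll": 0}
    - {"grip": 1, "x": 0, "y": 0, "z": 0, "roll": 0}
    - {"grip": 1, "x": 0, "y": 0, "z": 0, "roll": 0}

```text
clock: 5.0
tcp_pos: [0.6244, 0.1058, 0.0203]
orientation: [0.001, 0.565, 0.825, 0.001]
wrist_force: [-1.1, -0.9, 5.0]
finger_gap: 0.0331
grip_force: 49.2
```

```bash
python3 -c "
from h import *
to(.578,-.107,.15,111)"
```

```text
t 5.0 tcp [0.6244 0.1058 0.0203] yaw 111.18 tilt 0.15 shift [-181.8 -119.9 -129.7] dist 253.5 roll 0.18 F [-1.1 -0.9  5. ] gap 0.0331 gf 49.2
```

Emit:
servo_tool:
  increments:
    - {"grip": 1, "x": 0, "y": 0, "z": -10, "roll": 0}
    - {"grip": 1, "x": 0, "y": 0, "z": -30, "roll": 0}
    - {"grip": 1, "x": 0, "y": 0, "z": -40, "roll": 0}
    - {"grip": 1, "x": 0, "y": 0, "z": -40, "roll": 0}
    - {"grip": 1, "x": 0, "y": 0, "z": -15, "roll": 0}

```text
clock: 5.42
tcp_pos: [0.626, 0.1062, 0.1604]
orientation: [0.003, 0.565, 0.825, 0.003]
wrist_force: [1.5, 0.4, -1.2]
finger_gap: 0.0326
grip_force: 50.1
```

Emit:
servo_tool:
  increments:
    - {"grip": 1, "x": -30, "y": -15, "z": 0, "roll": 0}
    - {"grip": 1, "x": -30, "y": -15, "z": 0, "roll": 0}
    - {"grip": 1, "x": -30, "y": -15, "z": 0, "roll": 0}
    - {"grip": 1, "x": -30, "y": -15, "z": 0, "roll": 0}
    - {"grip": 1, "x": -30, "y": -15, "z": 0, "roll": 0}

```text
clock: 5.83
tcp_pos: [0.6074, -0.0622, 0.1542]
orientation: [0.0, 0.565, 0.825, 0.0]
wrist_force: [0.4, -0.9, -1.3]
finger_gap: 0.0322
grip_force: 50.1
```

Emit:
servo_tool:
  increments:
    - {"grip": 1, "x": -30, "y": -15, "z": 0, "roll": 0}
    - {"grip": 1, "x": -30, "y": -15, "z": 0, "roll": 0}
    - {"grip": 1, "x": -30, "y": -15, "z": 0, "roll": 0}
    - {"grip": 1, "x": 0, "y": 0, "z": 0, "roll": 0}
    - {"grip": 1, "x": 0, "y": 0, "z": 0, "roll": 0}

```text
clock: 6.25
tcp_pos: [0.598, -0.1632, 0.1538]
orientation: [0.0, 0.567, 0.824, 0.0]
wrist_force: [0.4, 0.4, -3.1]
finger_gap: 0.0325
grip_force: 50.1
```

```bash
python3 -c "
from h import *
to(.578,-.107,.15,111)
im,C=shot('wrist','w3'); print('tip',proj(C,[.578,-.107,.092]))
for z in(-29.7,20.3): print('sleeve in hand',z,proj((C[0],np.linalg.inv(np.array(env.get_calibration('wrist')['tool_from_camera']))),[0,0,z/1000]))"
```

```text
t 6.25 tcp [ 0.598  -0.1632  0.1538] yaw 110.98 tilt 0.02 shift [59.7  1.5  3.8] dist 59.8 roll -0.02 F [ 0.4  0.4 -3.1] gap 0.0325 gf 50.1
tip [318.63372452 139.93415192]
sleeve in hand -29.7 [316.94545014 289.95244996]
sleeve in hand 20.3 [316.72656114 241.61008355]
```

View pics/w3.png

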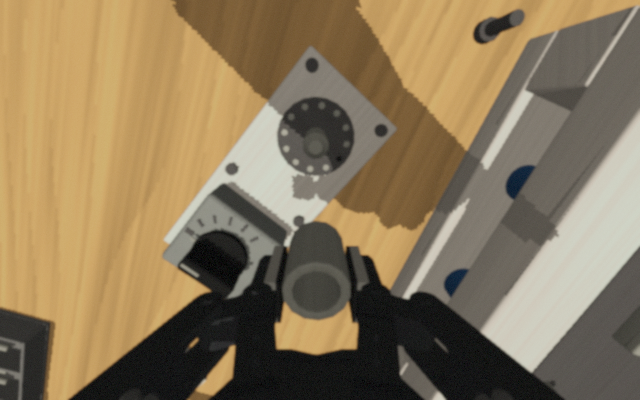

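The arbor tip is near (316,141) on its plate, centred at (316,136). The held sleeve's upper rim is at (317,288), close to the predicted (317,290). I zoom in to refine these.

```bash
python3 -c "
from h import *
im=cv2.imread('pics/w3.png')
r=lambda x,y,w,h:cv2.resize(im[y:y+h,x:x+w],None,fx=5,fy=5,interpolation=cv2.INTER_CUBIC)
o=np.hstack([r(275,90,80,110),r(277,213,80,110)]); o=cv2.convertScaleAbs(o,alpha=1.8)
cv2.imwrite('pics/c3.png',o)"
```

```text
(no output)
```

View pics/c3.png

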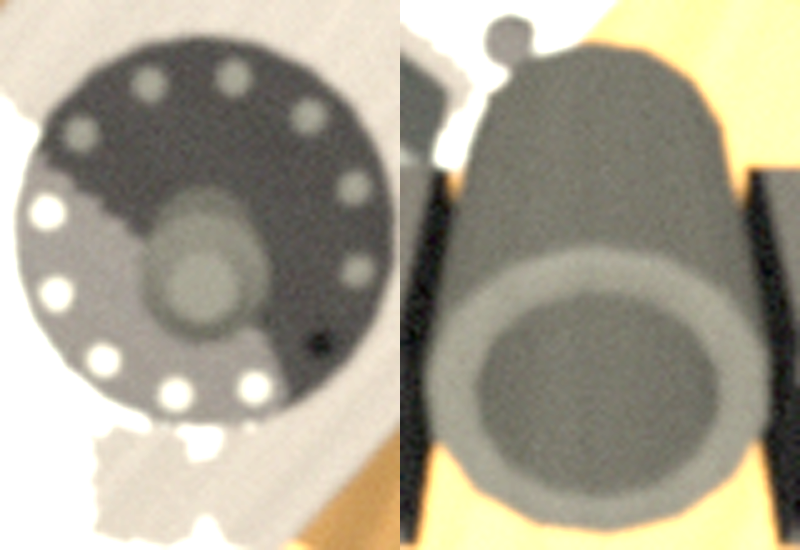

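```bash
python3 -c "
from h import *
C=cal('wrist')
T=onz(C,316.2,146.8,.092); D=onz(C,316.2,136,.032); print(T.round(4),D.round(4))
S=tri([(cal('scene'),263+213/5-.4,135+(502-280)/5-.4),(cal('side'),285+137/5-.4,135+(474-280)/5-.4)]);print('ext',S)
P=(T+D)/2; to(P[0],P[1],.14,111)"
```

```text
[ 0.5781 -0.1108  0.092 ] [ 0.5776 -0.1096  0.032 ]
ext [ 0.5783596  -0.10961208  0.09311039]
t 6.3 tcp [ 0.598  -0.1619  0.1537] yaw 111.08 tilt 0.02 shift [55.5 -0.3 13.8] dist 57.2 roll 0.08 F [ 0.7  0.7 -1.9] gap 0.0328 gf 50.1
```

Emit:
servo_tool:
  increments:
    - {"grip": 1, "x": 20, "y": 0, "z": 0, "roll": 0}
    - {"grip": 1, "x": 20, "y": 0, "z": 0, "roll": 0}
    - {"grip": 1, "x": 15.5, "y": -0.3, "z": 0, "roll": 0}
    - {"grip": 1, "x": 0, "y": 0, "z": 20, "roll": 0}
    - {"grip": 1, "x": 0, "y": 0, "z": 12, "roll": 0}

```text
clock: 6.72
tcp_pos: [0.5778, -0.107, 0.1214]
orientation: [0.0, 0.564, 0.826, 0.0]
wrist_force: [-0.3, -0.6, -2.3]
finger_gap: 0.0326
grip_force: 50.1
```

Emit:
servo_tool:
  increments:
    - {"grip": 1, "x": 0, "y": 0, "z": 0, "roll": 0}
    - {"grip": 1, "x": 0, "y": 0, "z": 0, "roll": 0}
    - {"grip": 1, "x": 0, "y": 0, "z": 0, "roll": 0}

```text
clock: 6.97
tcp_pos: [0.5784, -0.109, 0.1222]
orientation: [0.0, 0.565, 0.825, 0.0]
wrist_force: [-0.3, 0.7, -1.7]
finger_gap: 0.0329
grip_force: 50.1
```

```bash
python3 -c "
from h import *
for n in ('scene','side'):
    to(.578,-.1103,.0523,111); im,C=shot(n,n+'4'); print(n,proj(C,[.578,-.1103,.092]))
a=cv2.imread('pics/scene4.png')[130:220,265:345];b=cv2.imread('pics/side4.png')[120:210,272:352]
cv2.imwrite('pics/c4.png',cv2.resize(np.hstack([a,b]),None,fx=5,fy=5,interpolation=cv2.INTER_CUBIC))"
```

```text
t 6.97 tcp [ 0.5784 -0.109   0.1222] yaw 111.24 tilt 0.06 shift [-1.  -0.9 69.9] dist 69.9 roll 0.24 F [-0.3  0.7 -1.7] gap 0.0329 gf 50.1
scene [305.0989753  178.69574586]
t 7.02 tcp [ 0.5787 -0.1093  0.1224] yaw 111.22 tilt 0.09 shift [-0.6 -1.1 70.1] dist 70.1 roll 0.22 F [ 0.3  0.2 -1.6] gap 0.0327 gf 50.1
side [312.07823253 174.01200937]
```

View pics/c4.png

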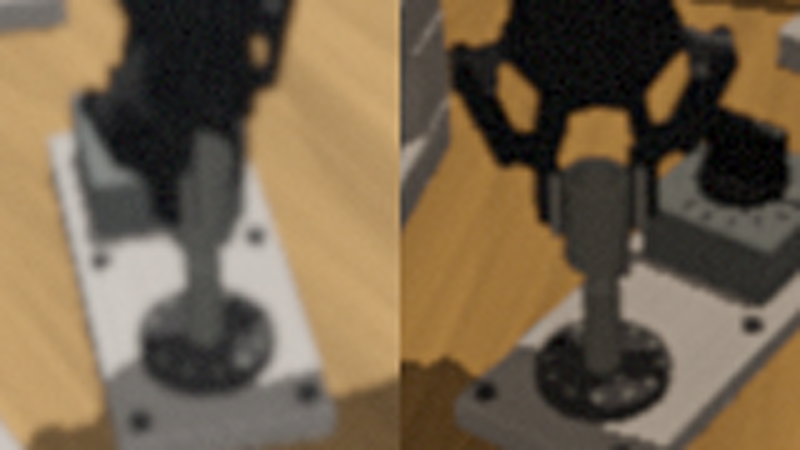

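The sleeve stands right above the arbor in both views (scene 207 against 205, side 598 against 601). I descend in small steps and watch the force.

Emit:
servo_tool:
  increments:
    - {"grip": 1, "x": 0, "y": 0, "z": 6, "roll": 0}
    - {"grip": 1, "x": 0, "y": 0, "z": 6, "roll": 0}
    - {"grip": 1, "x": 0, "y": 0, "z": 3, "roll": 0}
    - {"grip": 1, "x": 0, "y": 0, "z": 3, "roll": 0}
    - {"grip": 1, "x": 0, "y": 0, "z": 0, "roll": 0}

```text
clock: 7.48
tcp_pos: [0.5773, -0.1096, 0.1022]
orientation: [-0.001, 0.565, 0.825, -0.0]
wrist_force: [-0.5, -0.7, -2.8]
finger_gap: 0.0329
grip_force: 50.1
```

Emit:
servo_tool:
  increments:
    - {"grip": 1, "x": 0, "y": 0, "z": 2, "roll": 0}
    - {"grip": 1, "x": 0, "y": 0, "z": 2, "roll": 0}
    - {"grip": 1, "x": 0, "y": 0, "z": 2, "roll": 0}
    - {"grip": 1, "x": 0, "y": 0, "z": 0, "roll": 0}
    - {"grip": 1, "x": 0, "y": 0, "z": 0, "roll": 0}

```text
clock: 7.9
tcp_pos: [0.5778, -0.1097, 0.0971]
orientation: [-0.0, 0.565, 0.825, -0.0]
wrist_force: [0.1, -1.1, -2.3]
finger_gap: 0.0325
grip_force: 50.1
```

Emit:
servo_tool:
  increments:
    - {"grip": 1, "x": 0, "y": 0, "z": 8, "roll": 0}
    - {"grip": 1, "x": 0, "y": 0, "z": 8, "roll": 0}
    - {"grip": 1, "x": 0, "y": 0, "z": 8, "roll": 0}
    - {"grip": 1, "x": 0, "y": 0, "z": 8, "roll": 0}
    - {"grip": 1, "x": 0, "y": 0, "z": 0, "roll": 0}

```text
clock: 8.32
tcp_pos: [0.577, -0.1096, 0.063]
orientation: [-0.001, 0.565, 0.825, -0.001]
wrist_force: [0.2, -2.9, -3.2]
finger_gap: 0.0327
grip_force: 50.0
```

Emit:
servo_tool:
  increments:
    - {"grip": 1, "x": 0, "y": 0, "z": 4, "roll": 0}
    - {"grip": 1, "x": 0, "y": 0, "z": 4, "roll": 0}
    - {"grip": 1, "x": 0, "y": 0, "z": 2, "roll": 0}
    - {"grip": 1, "x": 0, "y": 0, "z": 0, "roll": 0}
    - {"grip": 1, "x": 0, "y": 0, "z": 0, "roll": 0}

```text
clock: 8.73
tcp_pos: [0.5778, -0.1097, 0.055]
orientation: [-0.0, 0.565, 0.825, -0.0]
wrist_force: [0.4, -3.2, -4.0]
finger_gap: 0.0328
grip_force: 50.1
```

Emit:
servo_tool:
  increments:
    - {"grip": 1, "x": 0, "y": 0, "z": 2, "roll": 0}
    - {"grip": 1, "x": 0, "y": 0, "z": 1, "roll": 0}
    - {"grip": 1, "x": 0, "y": 0, "z": 0, "roll": 0}
    - {"grip": 0.5, "x": 0, "y": 0, "z": 0, "roll": 0}
    - {"grip": 0.3, "x": 0, "y": 0, "z": 0, "roll": 0}

```text
clock: 9.15
tcp_pos: [0.5782, -0.109, 0.0525]
orientation: [-0.0, 0.565, 0.825, 0.001]
wrist_force: [-0.2, 0.0, 0.1]
finger_gap: 0.0534
grip_force: 0.0
```

Emit:
servo_tool:
  increments:
    - {"grip": 0, "x": 0, "y": 0, "z": 0, "roll": 0}
    - {"grip": 0, "x": 0, "y": 0, "z": 0, "roll": 0}
    - {"grip": 0, "x": 0, "y": 0, "z": 0, "roll": 0}
    - {"grip": 0, "x": 0, "y": 0, "z": 0, "roll": 0}

```text
clock: 9.48
tcp_pos: [0.578, -0.1094, 0.0524]
orientation: [0.0, 0.565, 0.825, 0.0]
wrist_force: [0.1, -0.1, -0.7]
finger_gap: 0.0852
grip_force: 0.0
```

Emit:
servo_tool:
  increments:
    - {"grip": 0, "x": 0, "y": 0, "z": -10, "roll": 0}
    - {"grip": 0, "x": 0, "y": 0, "z": -20, "roll": 0}
    - {"grip": 0, "x": 0, "y": 0, "z": -35, "roll": 0}
    - {"grip": 0, "x": 0, "y": 0, "z": -35, "roll": 0}
    - {"grip": 0, "x": 0, "y": 0, "z": -15, "roll": 0}

```text
clock: 9.9
tcp_pos: [0.5798, -0.1101, 0.1729]
orientation: [0.003, 0.565, 0.825, 0.001]
wrist_force: [1.0, -0.1, 0.6]
finger_gap: 0.0855
grip_force: 0.0
```

Emit:
servo_tool:
  increments:
    - {"grip": 0, "x": 0, "y": 0, "z": 0, "roll": 0}
    - {"grip": 0, "x": 0, "y": 0, "z": 0, "roll": 0}
    - {"grip": 0, "x": 0, "y": 0, "z": 0, "roll": 0}

```text
clock: 10.15
tcp_pos: [0.5775, -0.1094, 0.1669]
orientation: [-0.0, 0.565, 0.825, -0.0]
wrist_force: [-0.2, -0.0, -0.5]
finger_gap: 0.0853
grip_force: 0.0
```

```bash
python3 -c "
from h import *
to(.534,-.2376,.2,160.5)
im,C=shot('wrist','w5'); im2,D=shot('scene','s5')
print(proj(C,[.578,-.1103,.082]),proj(C,[.578,-.1103,.092]),proj(C,[.534,-.2376,.104]))
o=np.hstack([im[150:400,200:460],cv2.resize(im2[140:220,265:345],(250,250),interpolation=cv2.INTER_CUBIC)]);cv2.imwrite('pics/c5.png',cv2.resize(o,None,fx=1.55,fy=1.55))"
```

```text
t 10.15 tcp [ 0.5775 -0.1094  0.1669] yaw 111.18 tilt 0.05 shift [-103.8  -86.9  -33.1] dist 139.4 roll -49.32 F [-0.2 -0.  -0.5] gap 0.0853 gf 0.0
[316.83520697 208.15440011] [316.85710686 212.36588621] [221.20367281 322.57303127]
```

View pics/c5.png

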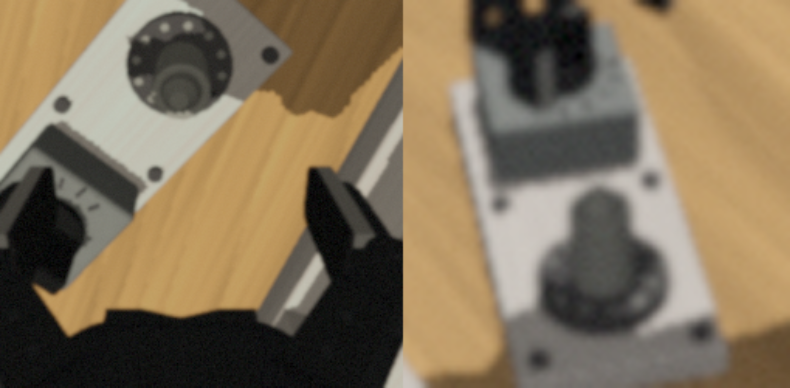

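The sleeve is seated over the arbor on the plate, with the tip at about (316,209) in the wrist picture. Next I turn and move over the knob.

Emit:
servo_tool:
  increments:
    - {"grip": 0, "x": 0, "y": 0, "z": -7, "roll": -7.1}
    - {"grip": 0, "x": 0, "y": 0, "z": -7, "roll": -7.1}
    - {"grip": 0, "x": 0, "y": 0, "z": -7, "roll": -7.1}
    - {"grip": 0, "x": 0, "y": 0, "z": -7, "roll": -7.1}
    - {"grip": 0, "x": 0, "y": 0, "z": -5, "roll": -7.1}

```text
clock: 10.67
tcp_pos: [0.5773, -0.1094, 0.1993]
orientation: [-0.001, 0.284, 0.959, 0.0]
wrist_force: [0.3, -0.1, 0.2]
finger_gap: 0.0853
grip_force: 0.0
```

Emit:
servo_tool:
  increments:
    - {"grip": 0, "x": 0, "y": 0, "z": 0, "roll": -7.1}
    - {"grip": 0, "x": 0, "y": 0, "z": 0, "roll": -6.7}
    - {"grip": 0, "x": -1, "y": -34, "z": 0, "roll": 0}
    - {"grip": 0, "x": -1, "y": -34, "z": 0, "roll": 0}
    - {"grip": 0, "x": 0, "y": -34, "z": 0, "roll": 0}

```text
clock: 11.08
tcp_pos: [0.545, -0.2065, 0.1988]
orientation: [-0.001, 0.168, 0.986, 0.0]
wrist_force: [-0.5, -0.5, -0.1]
finger_gap: 0.0855
grip_force: 0.0
```

Emit:
servo_tool:
  increments:
    - {"grip": 0, "x": 0, "y": -34, "z": 0, "roll": 0}
    - {"grip": 0, "x": 0, "y": 0, "z": 0, "roll": 0}
    - {"grip": 0, "x": 0, "y": 0, "z": 0, "roll": 0}
    - {"grip": 0, "x": 0, "y": 0, "z": 0, "roll": 0}

```text
clock: 11.42
tcp_pos: [0.5338, -0.2381, 0.1992]
orientation: [-0.001, 0.17, 0.985, 0.001]
wrist_force: [-0.1, 0.7, -0.5]
finger_gap: 0.0853
grip_force: 0.0
```

```bash
python3 -c "
from h import *
to(.534,-.2376,.1,160.5)
im,C=shot('wrist','w6')
print('knobtop',proj(C,[.534,-.2376,.104]),'tip',proj(C,[.578,-.1103,.092]))
cv2.imwrite('pics/c6.png',cv2.resize(cv2.convertScaleAbs(im[90:390,120:520],alpha=1.6),None,fx=2,fy=2,interpolation=cv2.INTER_CUBIC))"
```

```text
t 11.42 tcp [ 0.5338 -0.2381  0.1992] yaw 160.44 tilt 0.13 shift [-0.2  0.4 99.2] dist 99.2 roll -0.06 F [-0.1  0.7 -0.5] gap 0.0853 gf 0.0
knobtop [317.08287802 203.63230703] tip [460.855123   198.08886896]
```

View pics/c6.png

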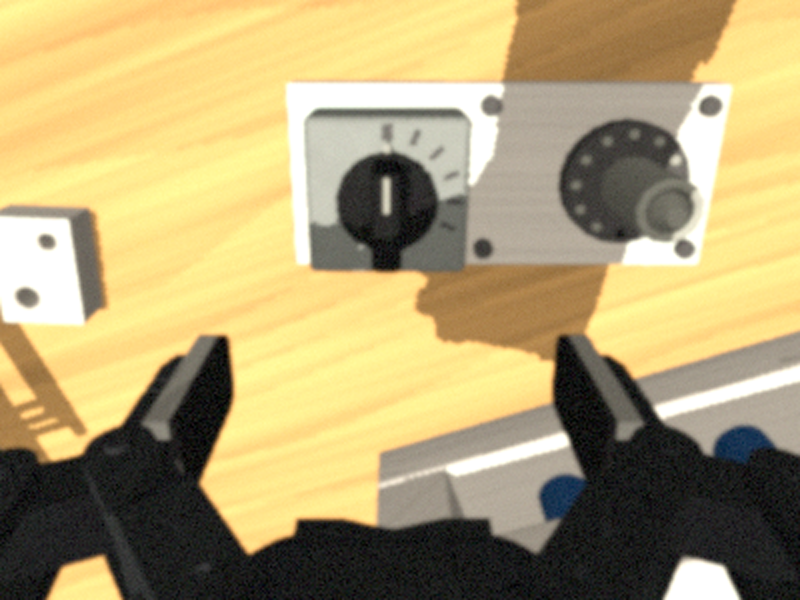

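The last picture shows the knob at home, its mark and bar vertical in the picture at column 313, and the skirt disc centred at about (314,190). The fixture edges are parallel to the tool axes. The sleeve rim is at about (454,193).

```bash
python3 -c "
from h import *
C=cal('wrist')
A=onz(C,313.5,190.3,.072);B=onz(C,454,193.3,.082);print(A,B,np.linalg.norm((A-B)[:2]))
im=cv2.imread('pics/w6.png'); g=im.max(2)
m=(g[255:345][:, :]<40)
for r in (175,185,195,200,205,212): 
    c=np.where(g[r,280:345]<60)[0]+280; print(r,c.min() if len(c) else 0,c.max() if len(c) else 0)
for r in (217,220,223):
    c=np.where(g[r,295:330]<45)[0]+295; print(r,c.min() if len(c) else 0,c.max() if len(c) else 0)
to(A[0],A[1],.074,160.5)"
```

```text
[ 0.53057814 -0.2394602   0.072     ] [ 0.57617418 -0.11104767  0.082     ] 0.13626729659864836
175 295 331
185 290 337
195 289 338
200 290 337
205 292 334
212 302 327
217 306 320
220 306 320
223 306 319
t 11.47 tcp [ 0.5342 -0.2376  0.1994] yaw 160.51 tilt 0.1 shift [  2.5  -3.1 125.5] dist 125.5 roll 0.01 F [-0.3 -0.1  0.3] gap 0.0851 gf 0.0
```

Emit:
servo_tool:
  increments:
    - {"grip": 0, "x": 2.5, "y": -3, "z": 30, "roll": 0}
    - {"grip": 0, "x": 0, "y": 0, "z": 35, "roll": 0}
    - {"grip": 0, "x": 0, "y": 0, "z": 35, "roll": 0}
    - {"grip": 0, "x": 0, "y": 0, "z": 22, "roll": 0}
    - {"grip": 0, "x": 0, "y": 0, "z": 0, "roll": 0}
  grip_force: 80

```text
clock: 11.88
tcp_pos: [0.5278, -0.2366, 0.0728]
orientation: [-0.005, 0.168, 0.986, 0.002]
wrist_force: [-1.7, 0.9, -0.5]
finger_gap: 0.0854
grip_force: 0.0
```

Emit:
servo_tool:
  increments:
    - {"grip": 0.5, "x": 0, "y": 0, "z": 0, "roll": 0}
    - {"grip": 0.7, "x": 0, "y": 0, "z": 0, "roll": 0}
    - {"grip": 0.8, "x": 0, "y": 0, "z": 0, "roll": 0}
    - {"grip": 1, "x": 0, "y": 0, "z": 0, "roll": 0}
    - {"grip": 1, "x": 0, "y": 0, "z": 0, "roll": 0}

```text
clock: 12.3
tcp_pos: [0.5321, -0.2409, 0.08]
orientation: [0.001, 0.169, 0.986, -0.001]
wrist_force: [-0.5, -0.2, -0.2]
finger_gap: 0.0257
grip_force: 0.0
```

Emit:
servo_tool:
  increments:
    - {"grip": 1, "x": 0, "y": 0, "z": 0, "roll": 0}
    - {"grip": 1, "x": 0, "y": 0, "z": 0, "roll": 0}
    - {"grip": 1, "x": 0, "y": 0, "z": 0, "roll": 0}
    - {"grip": 1, "x": 0, "y": 0, "z": 0, "roll": 0}
    - {"grip": 1, "x": 0, "y": 0, "z": 0, "roll": 0}

```text
clock: 12.72
tcp_pos: [0.5319, -0.2405, 0.0797]
orientation: [0.001, 0.17, 0.986, -0.0]
wrist_force: [-0.9, 2.7, 6.2]
finger_gap: 0.0122
grip_force: 78.6
```

```bash
python3 -c "
from h import *
to(.5306,-.2395,.076,160.5);print(env.get_state()['ft_torque'],env.get_state()['joint_pos'])"
```

```text
t 12.72 tcp [ 0.5319 -0.2405  0.0797] yaw 160.48 tilt 0.14 shift [1.5 0.5 3.7] dist 4.1 roll -0.02 F [-0.9  2.7  6.2] gap 0.0122 gf 78.6
[ 0.39382905 -0.00860638 -0.10931356] [-5.62642586e-01  4.14568444e-01 -1.90878467e-01  9.63145890e-01
  8.47877493e-04 -2.21945608e-01]
```

Emit:
servo_tool:
  increments:
    - {"grip": 1, "x": 0, "y": 0, "z": 0, "roll": 3.5}
    - {"grip": 1, "x": 0, "y": 0, "z": 0, "roll": 3.5}
    - {"grip": 1, "x": 0, "y": 0, "z": 0, "roll": 3.5}
    - {"grip": 1, "x": 0, "y": 0, "z": 0, "roll": 3.5}
    - {"grip": 1, "x": 0, "y": 0, "z": 0, "roll": 3.5}

```text
clock: 13.13
tcp_pos: [0.5318, -0.2405, 0.0797]
orientation: [0.001, 0.319, 0.948, 0.0]
wrist_force: [-0.6, 2.3, 6.2]
finger_gap: 0.013
grip_force: 78.7
```

Emit:
servo_tool:
  increments:
    - {"grip": 1, "x": 0, "y": 0, "z": 0, "roll": 3.5}
    - {"grip": 1, "x": 0, "y": 0, "z": 0, "roll": 3.5}
    - {"grip": 1, "x": 0, "y": 0, "z": 0, "roll": 3.5}
    - {"grip": 1, "x": 0, "y": 0, "z": 0, "roll": 3.5}
    - {"grip": 1, "x": 0, "y": 0, "z": 0, "roll": 3.5}

```text
clock: 13.55
tcp_pos: [0.5318, -0.2405, 0.0797]
orientation: [0.001, 0.459, 0.888, 0.0]
wrist_force: [0.1, 2.3, 6.3]
finger_gap: 0.013
grip_force: 78.7
```

```bash
python3 -c "
from h import *
to(.5306,-.2395,.076,160.5);print(env.get_state()['ft_torque'])"
```

```text
t 13.55 tcp [ 0.5318 -0.2405  0.0797] yaw 125.36 tilt 0.13 shift [ 1.5 -0.4  3.7] dist 4.0 roll -35.14 F [0.1 2.3 6.3] gap 0.013 gf 78.7
[0.38028506 0.11154672 0.23900981]
```

Emit:
servo_tool:
  increments:
    - {"grip": 1, "x": 0, "y": 0, "z": 0, "roll": 3.5}
    - {"grip": 1, "x": 0, "y": 0, "z": 0, "roll": 3.5}
    - {"grip": 1, "x": 0, "y": 0, "z": 0, "roll": 3.5}
    - {"grip": 1, "x": 0, "y": 0, "z": 0, "roll": 3.5}
    - {"grip": 1, "x": 0, "y": 0, "z": 0, "roll": 3.5}

```text
clock: 13.97
tcp_pos: [0.5318, -0.2404, 0.0798]
orientation: [0.001, 0.589, 0.808, 0.0]
wrist_force: [-1.1, 1.7, 6.1]
finger_gap: 0.0127
grip_force: 78.8
```

Emit:
servo_tool:
  increments:
    - {"grip": 1, "x": 0, "y": 0, "z": 0, "roll": 3.5}
    - {"grip": 1, "x": 0, "y": 0, "z": 0, "roll": 3.5}
    - {"grip": 1, "x": 0, "y": 0, "z": 0, "roll": 3.5}
    - {"grip": 1, "x": 0, "y": 0, "z": 0, "roll": 3.5}
    - {"grip": 1, "x": 0, "y": 0, "z": 0, "roll": 2.5}

```text
clock: 14.38
tcp_pos: [0.5318, -0.2404, 0.0797]
orientation: [0.001, 0.699, 0.715, 0.001]
wrist_force: [-0.6, 3.4, 6.5]
finger_gap: 0.0126
grip_force: 78.8
```

Emit:
servo_tool:
  increments:
    - {"grip": 1, "x": 0, "y": 0, "z": 0, "roll": 0}
    - {"grip": 1, "x": 0, "y": 0, "z": 0, "roll": 0}
    - {"grip": 1, "x": 0, "y": 0, "z": 0, "roll": 0}
    - {"grip": 1, "x": 0, "y": 0, "z": 0, "roll": 0}
    - {"grip": 1, "x": 0, "y": 0, "z": 0, "roll": 0}

```text
clock: 14.8
tcp_pos: [0.5318, -0.2404, 0.0797]
orientation: [0.001, 0.698, 0.716, 0.001]
wrist_force: [0.6, 1.7, 5.7]
finger_gap: 0.0127
grip_force: 78.8
```

```bash
python3 -c "
from h import *
to(.5306,-.2395,.076,160.5);print(env.get_state()['ft_torque'])
im,C=shot('wrist','w7')
P=[.5762,-.1110,.082];u=proj(C,P);print('rim',u)
# dividing plate black mark direction / bar edge left for reference
m=cv2.imread('pics/w7.png');x,y=[int(round(v)) for v in u];g=cv2.cvtColor(m,6)
print(x,y,[g[y+d,x] if 0<=y+d<400 and 0<=x<640 else -1 for d in range(-24,25,4)])
# plate hole pattern: dark mark on plate, before/after
for f,cc in(('w7',C),):
    c=proj(cc,[.5762,-.1110,.032]);print('plate centre',c)
"
```

```text
t 14.8 tcp [ 0.5318 -0.2404  0.0797] yaw 91.52 tilt 0.13 shift [ 1.  -1.2  3.7] dist 4.0 roll -68.98 F [0.6 1.7 5.7] gap 0.0127 gf 78.8
[0.39236286 0.13376515 0.18847532]
rim [430.10234699  -7.1985402 ]
430 -7 [-1, -1, -1, -1, -1, -1, -1, -1, np.uint8(114), np.uint8(113), np.uint8(110), np.uint8(105), np.uint8(104)]
plate centre [397.43565368  24.34754704]
```

```bash
python3 -c "
from workcell import env
print(env.hand_in())"
```

```text
the job is handed in; nothing more can be done
None
```

I seated the tall grey sleeve on the dividing plate and released it, turned the knob clockwise about 69° (1.20 rad) to its third stop, and handed in with it held there in the grip; no result came back, and I didn't look at the sleeve again after turning the knob.

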